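Swipe the hob's touch strip up to level 4 and stay on it

ROBOT

A 6-joint arm with a two-finger parallel gripper is mounted at the origin on the work surface. World frame = base frame: x ahead of the robot, y to its left, z up, the work surface at z = 0. Lengths are in m, angles in rad, forces in N, time in s.
With the tool pointing down it reaches from about 0.4 to 0.825 m from the base axis. Payload 7 kg.
Tool frame: the origin (TCP) lies between the finger pads, 19 mm behind the fingertips; this is the grasp point; z points along the fingers, y is the line along which they close (so a half turn about z gives the same grasp; the last joint's range is limited). The gripper opens to 88 mm and grips with 3 to 60 N. Pads are 19 mm wide; open, the fingers measure 130 mm over their backs; the gripper's body (78 mm by 193 mm) begins 47 mm behind the grasp point.
Start: joints at [-1, 0.359, 0.012, 0, -1.224, -0.288], TCP at [0.188, -0.648, 0.245] pointing down, gripper open.
Joint ranges: [-3.07, 3.07], [-1.43, 2.12], [-1.02, 1.25], [-3.03, 1.67], [-3.05, -0], [-3.03, 3.03]. Speed limits (rad/s): [2.39, 2.39, 3.01, 3.14, 3.14, 3.14].

INTERFACE

Orientations are given as [roll, pitch, yaw] about the fixed x, y, z axes, in that order (R = Rz(yaw) Ry(pitch) Rx(roll)).
In Python, from station import get_state, cams, arm, nets gives the robot as it stands.
- The arm moves only by the shell command python3 -m creep 'ROWS' [FORCE]. ROWS is a JSON object of lists of equal length, an entry for each row: "translation": the shift along the world's x, y, z in mm, a list of three; "spin": the turn about the world's z in rad; "gripper": the opening, from 0 (shut) to 1 (fully open). In form: {"translation": [[dx, dy, dz], ...], "spin": [spin, ...], "gripper": [gripper, ...]}. A call has 1 to 8 rows; each row shifts and turns the commanded pose from where the row before left it; what a row does not reach is not made up. A row lasts 1/10 s, in which the tool goes at most 50 mm and 8.59 degrees, less where a joint would pass 70% of its speed; a pose out of reach is approached as far as the arm can. A call is refused whole if a number of a shift passes 50 or a number of a turn 0.15, either way. A call with a gripper value outside its range is refused whole. The fingers move at their own pace and stop on an object; FORCE is the grip in N (left out, the last holds). Time passes only in rows, so rows that do not move let the fingers close. It gives the time, the measured TCP pose, the force, the opening and the grip force at its end, in the units of the state.
- get_state(): the state, without advancing time (a new reading comes with each control period).
- cams.grab_frame(name): name is "scene" or "top" or "wrist"; returns a dict with "img" (420x560x3 uint8, red, green, blue), "mtx" (3x3 intrinsics, pixels), "R" (3x3) and "t" (3): a world point X has camera coordinates R X + t. Camera axes: x right, y down, z forward; pixel columns grow to the right and rows downward; lengths in m; the calibration is good to about 2 mm. A picture is of the moment at which its call begins. There is no depth.
- arm.job_done(): hands the job in; it is judged then, once.
Trained networks look in the newest picture that a camera, given by its name, has taken for a name from the list of things; names that differ only in an ending like _2 or _b are one class to them, and where a whole thing is asked for, a point or a joint stands for the part that bears it (a point fixed in the world has none). Each returns a list of dicts, best first, with "confidence" (0 to 1); they miss things now and then, are a little off and sometimes report something else, mostly with a low value. They report only what shows in the picture. A call takes as long as a camera call.
- nets.search_frame(camera, label): "centre" ([x, y, z] in m, in world coordinates, good to about 4 mm: the middle of the surface that is visible of it).
- nets.pinpoint(camera, label): "centre" ([x, y, z] in m, in world coordinates, good to about 4 mm: a listed point, or the origin of a listed thing).
The state is a dict: "t": time; "q": joint angles; "qd": joint speeds; "joint_efforts": joint torques, N m; "eef_pos": TCP position; "ee_rot": TCP orientation; "force": force on the tool from outside, world axes, zero at the start; "moment": the same for the moment, N m; "width": finger opening in m; "gripper_force": force on a finger pad.
Only numpy, scipy, OpenCV 4.12 (cv2) and the standard library are available. Lean on these libraries where they do the work, as an engineer would, in place of code of your own. Each camera call takes 0.05 s, during which the arm holds its last target. There are 200 camera calls.

TASK

Turn up the ring that the tall lidded pot stands on to level 4: with the closed fingers pointing down, touch that ring's strip (the one in front of it) on its smallest mark and run the fingertips lightly along it, without lifting off, to the fourth mark and no further. Finish with the fingertips still pressing that fourth mark lightly: the program ends while touching it. Leave the other ring's strip, the pot, the pan and everything else alone.

Things in the scene. Friction and masses are not known exactly. Their poses are not given: they have to be found in the camera images.
- hob: fixed two-ring table hob, steel, 400 mm deep (x) by 600 mm wide (y), black top face 60 mm above the worktop. Origin: centre of its underside; +x to its back, +y to its left half, z up. Ring centres at x +70, y +150 (left) and y -150 mm (right). In front of each ring, at x -150, lies that ring's grey touch strip, centred on the same y
- left_strip (a joint): left strip (170 mm along y, 28 wide, flat top 8 mm above the hob top), press depth in m: 0 at rest, 0.006 at its stop. It sinks evenly on a spring: 0.6 N starts it, 2.6 N at 3 mm (aim for this), 4.7 N at the stop; a touch counts from 0.8 mm. Five black bars across it, 32 mm apart, grow from 6 mm long (level 1, left end seen from the robot, y +64 from its centre) to 22 mm (level 5, y -64)
- right_strip (a joint): the right strip, its marks, spring and press depth: just as the left one
- left_mark1 (a point): point on the top face of the left strip (hob's +y half), at the middle of its mark 1 (the smallest, a flat black bar 6 mm long across the strip); it sinks with the strip. Axes as the hob's: marks 1 to 4 follow one another towards -y, 32 mm apart
- left_mark2 (a point): point on the top face of the left strip (hob's +y half), at the middle of its mark 2 (a flat black bar 10 mm long across the strip); it sinks with the strip. Axes as the hob's: marks 1 to 4 follow one another towards -y, 32 mm apart
- left_mark3 (a point): point on the top face of the left strip (hob's +y half), at the middle of its mark 3 (a flat black bar 14 mm long across the strip); it sinks with the strip. Axes as the hob's: marks 1 to 4 follow one another towards -y, 32 mm apart
- left_mark4 (a point): point on the top face of the left strip (hob's +y half), at the middle of its mark 4 (a flat black bar 18 mm long across the strip); it sinks with the strip. Axes as the hob's: marks 1 to 4 follow one another towards -y, 32 mm apart
- right_mark1 (a point): point on the top face of the right strip (hob's -y half), at the middle of its mark 1 (the smallest, a flat black bar 6 mm long across the strip); it sinks with the strip. Axes as the hob's: marks 1 to 4 follow one another towards -y, 32 mm apart
- right_mark2 (a point): point on the top face of the right strip (hob's -y half), at the middle of its mark 2 (a flat black bar 10 mm long across the strip); it sinks with the strip. Axes as the hob's: marks 1 to 4 follow one another towards -y, 32 mm apart
- right_mark3 (a point): point on the top face of the right strip (hob's -y half), at the middle of its mark 3 (a flat black bar 14 mm long across the strip); it sinks with the strip. Axes as the hob's: marks 1 to 4 follow one another towards -y, 32 mm apart
- right_mark4 (a point): point on the top face of the right strip (hob's -y half), at the middle of its mark 4 (a flat black bar 18 mm long across the strip); it sinks with the strip. Axes as the hob's: marks 1 to 4 follow one another towards -y, 32 mm apart
- pot: tall lidded steel pot, 160 mm across (168 at the lid), 135 mm high with its black lid knob, two loop handles reaching 110 mm from its axis; stands on one of the two rings. Origin: centre of its underside. Not to be moved
- pan: open shallow dark frying pan, 190 mm across, 45 mm high, one black handle reaching 230 mm from its axis along its +x, towards the hob's back; stands on the other ring. Origin: centre of its underside. Not to be moved
- timer: white egg timer, 58 mm across, 60 mm high, standing on the hob between the rings. Origin: centre of its underside. Not to be moved
- salt_dish: small orange salt dish, 50 mm across, 36 mm high, standing on the hob between the two strips. Origin: centre of its underside. Not to be moved

How it is judged:
On the way, in this order (a step that is already met when the one before it is completed fails the run):
1. the fingertips press the strip of the pot's ring at mark 1 (((y of pot in the frame of hob above 0 m and (value of joint left_strip above 0.0008 m and y of the grasp point in the frame of left_mark1 between -0.012 and 0.012 m and x of the grasp point in the frame of left_mark1 between -0.014 and 0.014 m and z of the grasp point in the frame of left_mark1 below 0.05 m and contact force between the fingers and hob above 0.3 N)) or (y of pot in the frame of hob below 0 m and (value of joint right_strip above 0.0008 m and y of the grasp point in the frame of right_mark1 between -0.012 and 0.012 m and x of the grasp point in the frame of right_mark1 between -0.014 and 0.014 m and z of the grasp point in the frame of right_mark1 below 0.05 m and contact force between the fingers and hob above 0.3 N)))), for 0.04 s.
2. the fingertips press the strip of the pot's ring at mark 2 (((y of pot in the frame of hob above 0 m and (value of joint left_strip above 0.0008 m and y of the grasp point in the frame of left_mark2 between -0.012 and 0.012 m and x of the grasp point in the frame of left_mark2 between -0.014 and 0.014 m and z of the grasp point in the frame of left_mark2 below 0.05 m and contact force between the fingers and hob above 0.3 N)) or (y of pot in the frame of hob below 0 m and (value of joint right_strip above 0.0008 m and y of the grasp point in the frame of right_mark2 between -0.012 and 0.012 m and x of the grasp point in the frame of right_mark2 between -0.014 and 0.014 m and z of the grasp point in the frame of right_mark2 below 0.05 m and contact force between the fingers and hob above 0.3 N)))), for 0.04 s.
3. the fingertips press the strip of the pot's ring at mark 3 (((y of pot in the frame of hob above 0 m and (value of joint left_strip above 0.0008 m and y of the grasp point in the frame of left_mark3 between -0.012 and 0.012 m and x of the grasp point in the frame of left_mark3 between -0.014 and 0.014 m and z of the grasp point in the frame of left_mark3 below 0.05 m and contact force between the fingers and hob above 0.3 N)) or (y of pot in the frame of hob below 0 m and (value of joint right_strip above 0.0008 m and y of the grasp point in the frame of right_mark3 between -0.012 and 0.012 m and x of the grasp point in the frame of right_mark3 between -0.014 and 0.014 m and z of the grasp point in the frame of right_mark3 below 0.05 m and contact force between the fingers and hob above 0.3 N)))), for 0.04 s.
4. the fingertips press the strip of the pot's ring at mark 4 (((y of pot in the frame of hob above 0 m and (value of joint left_strip above 0.0008 m and y of the grasp point in the frame of left_mark4 between -0.012 and 0.012 m and x of the grasp point in the frame of left_mark4 between -0.014 and 0.014 m and z of the grasp point in the frame of left_mark4 below 0.05 m and contact force between the fingers and hob above 0.3 N)) or (y of pot in the frame of hob below 0 m and (value of joint right_strip above 0.0008 m and y of the grasp point in the frame of right_mark4 between -0.012 and 0.012 m and x of the grasp point in the frame of right_mark4 between -0.014 and 0.014 m and z of the grasp point in the frame of right_mark4 below 0.05 m and contact force between the fingers and hob above 0.3 N)))), for 0.2 s.
At the end, for the whole second after the job is handed in: The strip of the pot's ring is still pressed at least 0.8 mm by the fingers, with the TCP over its fourth mark within 12 mm along and 14 mm across the strip; the other strip is at rest; pot, pan, timer and salt dish stand within 15 mm of where they were (((y of pot in the frame of hob above 0 m and ((value of joint left_strip above 0.0008 m and y of the grasp point in the frame of left_mark4 between -0.012 and 0.012 m and x of the grasp point in the frame of left_mark4 between -0.014 and 0.014 m and z of the grasp point in the frame of left_mark4 below 0.05 m and contact force between the fingers and hob above 0.3 N) and value of joint right_strip below 0.0008 m)) or (y of pot in the frame of hob below 0 m and ((value of joint right_strip above 0.0008 m and y of the grasp point in the frame of right_mark4 between -0.012 and 0.012 m and x of the grasp point in the frame of right_mark4 between -0.014 and 0.014 m and z of the grasp point in the frame of right_mark4 below 0.05 m and contact force between the fingers and hob above 0.3 N) and value of joint left_strip below 0.0008 m))) and distance of each of pot, pan, timer, salt_dish from where it was at the start of the episode below 0.015 m); the arm keeps its last pose, push and grip.
It fails at once if the fingers press on the hob or a strip harder than 15 N (contact force between the fingers and hob above 15 N).
It fails at once if the other ring's strip is pressed (0.8 mm or more) ((y of pot in the frame of hob above 0 m and value of joint right_strip above 0.0008 m) or (y of pot in the frame of hob below 0 m and value of joint left_strip above 0.0008 m)).
It fails at once if the strip is pressed more than 18 mm beyond its fourth mark ((y of pot in the frame of hob above 0 m and (value of joint left_strip above 0.0008 m and y of the grasp point in the frame of left_mark4 below -0.018 m and z of the grasp point in the frame of left_mark4 below 0.05 m)) or (y of pot in the frame of hob below 0 m and (value of joint right_strip above 0.0008 m and y of the grasp point in the frame of right_mark4 below -0.018 m and z of the grasp point in the frame of right_mark4 below 0.05 m))).
It fails at once if the fingertips are low over the strip between its first and fourth marks but off it (lifted on the way) ((y of pot in the frame of hob above 0 m and (value of joint left_strip below 0.0002 m and y of the grasp point in the frame of left_mark1 below -0.018 m and y of the grasp point in the frame of left_mark4 above 0.018 m and x of the grasp point in the frame of left_mark1 between -0.014 and 0.014 m and z of the grasp point in the frame of left_mark1 below 0.045 m)) or (y of pot in the frame of hob below 0 m and (value of joint right_strip below 0.0002 m and y of the grasp point in the frame of right_mark1 below -0.018 m and y of the grasp point in the frame of right_mark4 above 0.018 m and x of the grasp point in the frame of right_mark1 between -0.014 and 0.014 m and z of the grasp point in the frame of right_mark1 below 0.045 m))).
It fails at once if the pot, the pan, the timer or the salt dish is pushed, lifted or carried (15 mm or more) (distance of any of pot, pan, timer, salt_dish from where it was at the start of the episode above 0.015 m).
It also fails if it takes over 40 s, if anything falls off the work surface, if the arm or the gripper's body presses on something with over 40 N, if the wrist force passes 120 N, or if a joint passes its speed limit or range.

## Working session

There is one attempt and no reset: what is moved stays moved. The work goes in short steps, Python scripts to look and compute and a shell command to move; the robot and the scene stay as the last step left them, time stands still between calls to the robot, and variables do not carry over. Pictures are saved under pics/ and viewed, at most 10 in all, crops included, and the job is handed in when it is done.

```bash
mkdir -p pics; python3 - <<'E'
from station import get_state,cams,nets
import cv2
for c in ("top","scene"):
    f=cams.grab_frame(c); cv2.imwrite(f"pics/{c}0.png",f["img"][:,:,::-1])
    for n in ["hob","pot","pan","timer","salt_dish"]+[f"{s}_mark{i}" for s in("left","right") for i in(1,2,3,4)]:
        r=nets.pinpoint(c,n); print(c,n,[([round(v,4) for v in d["centre"]],round(d["confidence"],2)) for d in r[:2]])
s=get_state();print(s["t"],s["eef_pos"],s["ee_rot"],s["force"],s["width"])
E
```

```text
top hob []
top pot [([0.6574, -0.1105, 0.0613], 0.62)]
top pan [([0.6948, 0.1832, 0.0582], 0.95)]
top timer [([0.5502, 0.07, 0.0589], 0.6)]
top salt_dish [([0.4646, 0.0618, 0.0583], 0.61)]
top left_mark1 [([0.4894, 0.2542, 0.0686], 0.93), ([0.4779, 0.1871, 0.0689], 0.76)]
top left_mark2 [([0.4894, 0.2542, 0.0686], 0.93), ([0.4779, 0.1871, 0.0689], 0.76)]
top left_mark3 [([0.4894, 0.2542, 0.0686], 0.93), ([0.4779, 0.1871, 0.0689], 0.76)]
top left_mark4 [([0.4894, 0.2542, 0.0686], 0.93), ([0.4779, 0.1871, 0.0689], 0.76)]
top right_mark1 [([0.4491, -0.039, 0.0659], 0.97), ([0.435, -0.1048, 0.0689], 0.93)]
top right_mark2 [([0.4491, -0.039, 0.0659], 0.97), ([0.435, -0.1048, 0.0689], 0.93)]
top right_mark3 [([0.4491, -0.039, 0.0659], 0.97), ([0.435, -0.1048, 0.0689], 0.93)]
top right_mark4 [([0.4491, -0.039, 0.0659], 0.97), ([0.435, -0.1048, 0.0689], 0.93)]
scene hob [([0.6123, 0.0488, -0.0032], 0.58)]
scene pot [([0.6581, -0.1103, 0.062], 0.64)]
scene pan []
scene timer [([0.5529, 0.0673, 0.0606], 0.96)]
scene salt_dish [([0.465, 0.0654, 0.0571], 0.8)]
scene left_mark1 [([0.4882, 0.2255, 0.065], 0.91), ([0.5022, 0.2847, 0.0686], 0.88)]
scene left_mark2 [([0.4882, 0.2255, 0.065], 0.91), ([0.5022, 0.2847, 0.0686], 0.88)]
scene left_mark3 [([0.4882, 0.2255, 0.065], 0.91), ([0.5022, 0.2847, 0.0686], 0.88)]
scene left_mark4 [([0.4882, 0.2255, 0.065], 0.91), ([0.5022, 0.2847, 0.0686], 0.88)]
scene right_mark1 [([0.4513, -0.0067, 0.0689], 0.75), ([0.4492, -0.0372, 0.0652], 0.7)]
scene right_mark2 [([0.4513, -0.0067, 0.0689], 0.75), ([0.4492, -0.0372, 0.0652], 0.7)]
scene right_mark3 [([0.4513, -0.0067, 0.0689], 0.75), ([0.4492, -0.0372, 0.0652], 0.7)]
scene right_mark4 [([0.4513, -0.0067, 0.0689], 0.75), ([0.4492, -0.0372, 0.0652], 0.7)]
1.4 [ 0.18833204 -0.64817568  0.24535694] [-3.14158647e+00  1.92498448e-05 -2.85882471e+00] [ 0.80697585 -0.7180936   0.20046761] 0.08770582232565202
```

```bash
python3 - <<'E'
from station import cams,nets
import cv2,numpy as np
for c in("top","scene"):
    for n in("right_mark1","left_mark1"):
        print(c,n,[([round(v,4) for v in d["centre"]],round(d["confidence"],2)) for d in nets.pinpoint(c,n)])
f=cams.grab_frame("top");K,R,t=f["mtx"],f["R"],f["t"]
def px(X): 
    p=K@(R@np.array(X)+t);return p[:2]/p[2]
c=px([.44,-.07,.068]);print(c,[px(x) for x in([.4513,-.0067,.068],[.4350,-.1048,.068])])
x0,y0=(c-[80,50]).astype(int)
cv2.imwrite("pics/crop1.png",cv2.resize(f["img"][max(y0,0):y0+100,max(x0,0):x0+160,::-1],None,fx=5,fy=5,interpolation=cv2.INTER_CUBIC));print(x0,y0)
E
```

```text
top right_mark1 [([0.4491, -0.039, 0.0659], 0.97), ([0.435, -0.1048, 0.0689], 0.93), ([0.4477, -0.008, 0.0688], 0.83), ([0.6974, 0.184, 0.0591], 0.74), ([0.4407, -0.0735, 0.0707], 0.67)]
top left_mark1 [([0.4894, 0.2542, 0.0686], 0.93), ([0.4779, 0.1871, 0.0689], 0.76), ([0.4881, 0.2186, 0.0653], 0.66), ([0.4987, 0.2876, 0.0694], 0.65)]
scene right_mark1 [([0.4513, -0.0067, 0.0689], 0.75), ([0.4492, -0.0372, 0.0652], 0.7), ([0.4404, -0.0724, 0.0686], 0.64)]
scene left_mark1 [([0.4882, 0.2255, 0.065], 0.91), ([0.5022, 0.2847, 0.0686], 0.88), ([0.4942, 0.2532, 0.0681], 0.62), ([0.482, 0.1941, 0.0645], 0.59)]
[334.4490784 304.7616629] [array([299.3376934 , 299.40784985]), array([353.78085938, 307.02808641])]
254 254
```

View pics/top0.png

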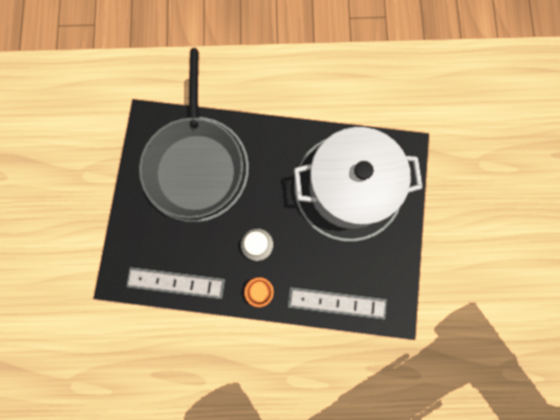

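View pics/crop1.png

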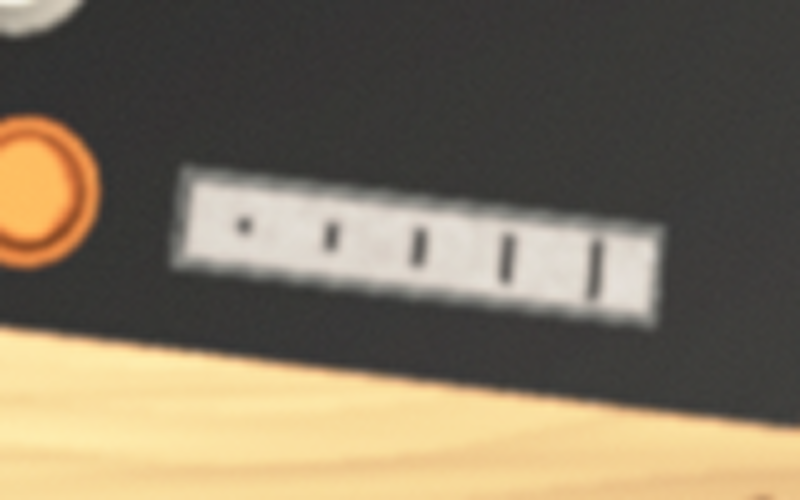

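The top view shows the pot on the right-hand ring, at about (360,175), and the pan on the left ring. The right strip is at about (337,303). In the crop, its marks 1–5 are at (244,225), (332,236), (420,247), (507,259) and (595,270), and the orange dish is to the left at (27,192).

```bash
python3 - <<'E'
from station import cams
import cv2,numpy as np
f=cams.grab_frame("top");K,R,t=f["mtx"],f["R"],f["t"]
P=[]
for u,v in [(244,225),(332,236),(420,247),(507,259),(595,270)]:
    d=R.T@np.linalg.inv(K)@[(u+.5)/5-.5+254,(v+.5)/5-.5+254,1];o=-R.T@t
    P.append(o+d*(.068-o[2])/d[2])
P=np.array(P);print(P.round(4),np.linalg.norm(np.diff(P,axis=0),axis=1))
d=P[0]-P[4];print("hob yaw",np.arctan2(-d[0],d[1]))
f=cams.grab_frame("scene");im=f["img"][:,:,::-1].copy()
for X in P:
    p=f["mtx"]@(f["R"]@X+f["t"]);p=p[:2]/p[2];print(p)
c=p.astype(int);x0,y0=max(c[0]-80,0),max(c[1]-60,0);cv2.imwrite("pics/crop2.png",cv2.resize(im[y0:y0+120,x0:x0+160],None,fx=5,fy=5));print(x0,y0)
E
python3 -m creep '{"translation":[[10,40,0],[10,40,0],[10,40,0],[10,40,0],[10,40,0],[10,40,0],[15,40,0],[15,40,0]],"spin":[0,0,0,0,0,0,0,0],"gripper":[0,0,0,0,0,0,0,0]}' 10
```

```text
[[ 0.4526 -0.0123  0.068 ]
 [ 0.4478 -0.0441  0.068 ]
 [ 0.4429 -0.0759  0.068 ]
 [ 0.4378 -0.1072  0.068 ]
 [ 0.433  -0.1388  0.068 ]] [0.03216786 0.03210853 0.03172509 0.03198817]
hob yaw -0.1534003975321425
[276.23408671 150.05348264]
[264.72535928 144.6444119 ]
[253.41612651 139.32910311]
[242.50414861 134.05569105]
[231.57865341 128.9219714 ]
151 68
t: 2.55
eef_pos: [0.2784, -0.3268, 0.2457]
ee_rot: [-3.141, 0.001, -2.859]
force: [1.6, -0.1, 0.3]
width: 0.0289
gripper_force: 0.0
```

View pics/crop2.png

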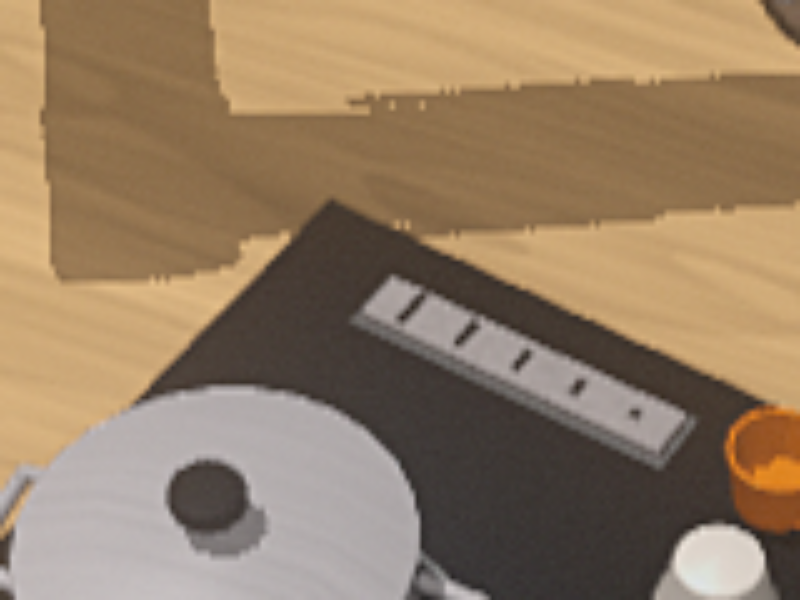

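The scene crop agrees: the strip is beside the pot, with mark 1 at (636,413), mark 4 at (466,332) and mark 5 at (411,306). I'll average the two cameras.

```bash
python3 - <<'E'
from station import cams
import numpy as np
f=cams.grab_frame("scene");K,R,t=f["mtx"],f["R"],f["t"]
for u,v in [(636,413),(578,387),(522,360),(466,332),(411,306)]:
    d=R.T@np.linalg.inv(K)@[(u+.5)/5-.5+151,(v+.5)/5-.5+68,1];o=-R.T@t
    print((o+d*(.068-o[2])/d[2]).round(4))
E
python3 -m creep '{"translation":[[22,40,0],[22,40,0],[22,40,0],[22,40,0],[22,40,0],[22,40,0],[20,40,0],[20,34,0]],"spin":[-0.06,-0.06,-0.06,-0.06,-0.06,-0.06,-0.04,-0.03],"gripper":[0,0,0,0,0,0,0,0]}' 10
```

```text
[ 0.4515 -0.0087  0.068 ]
[ 0.4474 -0.0404  0.068 ]
[ 0.4422 -0.072   0.068 ]
[ 0.4364 -0.1044  0.068 ]
[ 0.4315 -0.1362  0.068 ]
t: 3.4
eef_pos: [0.4509, -0.012, 0.2458]
ee_rot: [3.141, 0.001, 2.994]
force: [1.0, -0.7, 0.9]
width: 0.0006
gripper_force: 0.0
```

```bash
python3 -m creep '{"translation":[[1,1,-30],[0,0,-30],[0,0,-30],[0,0,-30],[0,0,-20],[0,0,-8],[0,0,0]],"spin":[0,0,0,0,0,0,0],"gripper":[0,0,0,0,0,0,0]}' 
python3 - <<'E'
from station import cams,get_state
import cv2
f=cams.grab_frame("scene");cv2.imwrite("pics/crop3.png",cv2.resize(f["img"][80:200,200:360,::-1],None,fx=5,fy=5))
s=get_state();print(s["eef_pos"],s["force"])
E
```

```text
t: 4.1
eef_pos: [0.451, -0.0134, 0.0968]
ee_rot: [-3.141, -0.002, 2.994]
force: [0.5, 0.0, 0.1]
width: 0.0006
gripper_force: 0.0
[ 0.45161131 -0.01319415  0.09769774] [ 0.24379592 -0.17644263  1.12675614]
```

View pics/crop3.png

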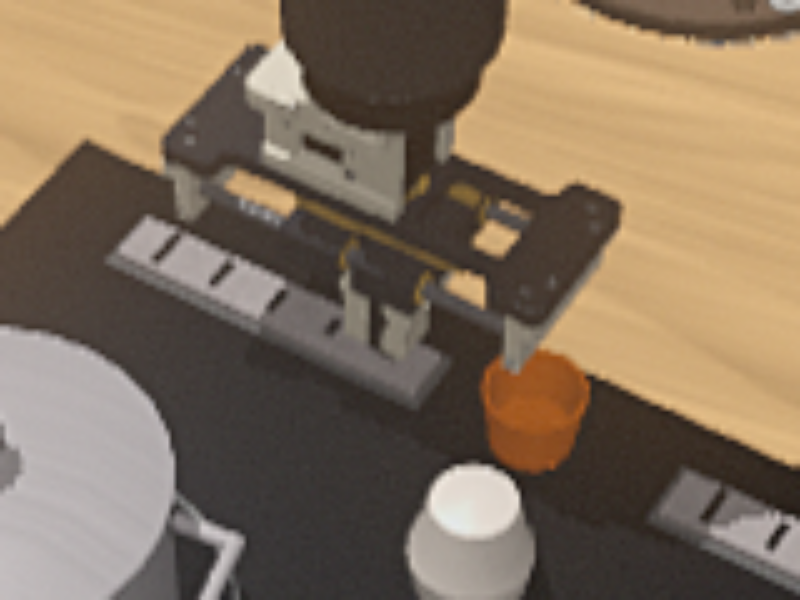

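The closed fingers are over mark 1 at about (385,350). The gripper body's end plate is above the orange dish (535,410) in z, with about 35 mm to spare by the spec. I'll lower in small steps.

```bash
python3 -m creep '{"translation":[[0.5,2.5,-5],[0,0,-3],[0,0,-1],[0,0,0],[0,0,0]],"spin":[0,0,0,0,0],"gripper":[0,0,0,0,0]}'; python3 -m creep '{"translation":[[0,0,-1],[0,0,-1],[0,0,0]],"spin":[0,0,0],"gripper":[0,0,0]}'; python3 - <<'E'
from station import cams,get_state
import numpy as np
S=[]
for _ in range(8):
    cams.grab_frame("scene");s=get_state();S.append(np.r_[s["eef_pos"],s["force"]])
print(np.mean(S,0).round(4),np.std(S,0).round(4))
E
```

```text
t: 4.65
eef_pos: [0.4519, -0.0106, 0.0886]
ee_rot: [3.141, 0.0, 2.995]
force: [0.4, 0.4, -0.3]
width: 0.0004
gripper_force: 0.0
t: 4.95
eef_pos: [0.452, -0.0106, 0.0864]
ee_rot: [3.142, 0.0, 2.994]
force: [-0.3, 0.2, 1.0]
width: 0.0005
gripper_force: 0.5
[ 0.452  -0.0106  0.0864  0.4484  0.3497  1.4234] [0.     0.     0.     0.3876 0.4087 0.3748]
```

```bash
python3 -m creep '{"translation":[[0,0,-1],[0,0,-1],[0,0,-0.5],[0,0,0]],"spin":[0,0,0,0],"gripper":[0,0,0,0]}'; cat > m.py <<'E'
from station import cams,get_state
import numpy as np
S=[]
for _ in range(8):
    cams.grab_frame("scene");s=get_state();S.append(np.r_[s["eef_pos"],s["force"]])
print(np.mean(S,0).round(4))
E
python3 m.py
```

```text
t: 5.75
eef_pos: [0.452, -0.0106, 0.0839]
ee_rot: [3.142, 0.0, 2.994]
force: [0.6, -0.1, 2.1]
width: 0.0006
gripper_force: 1.4
[ 0.452  -0.0106  0.0839  0.3471  0.7983  2.5234]
```

```bash
python3 -m creep '{"translation":[[-1.2,-8,0],[-1.2,-8,0],[-1.2,-8,0],[-1.2,-8,0],[-1.3,-8,0],[-1.3,-8,0],[0,0,0]],"spin":[0,0,0,0,0,0,0],"gripper":[0,0,0,0,0,0,0]}'; python3 m.py
```

```text
t: 6.85
eef_pos: [0.4439, -0.06, 0.0838]
ee_rot: [-3.141, -0.001, 2.993]
force: [0.6, -1.3, 4.0]
width: 0.0006
gripper_force: 1.4
[ 0.444  -0.059   0.0837 -0.765  -1.7948  2.887 ]
```

```bash
python3 -m creep '{"translation":[[-1.2,-8,0],[-1.2,-8,0],[-1.2,-8,0],[-1.2,-8,0],[-1.2,-8,0],[-1,-6,0],[0,0,0],[0,0,0]],"spin":[0,0,0,0,0,0,0,0],"gripper":[0,0,0,0,0,0,0,0]}'; python3 m.py; python3 - <<'E'
from station import cams
import cv2
for c,(y,x) in {"scene":(80,180),"top":(240,260)}.items():
    f=cams.grab_frame(c);cv2.imwrite(f"pics/end_{c}.png",cv2.resize(f["img"][y:y+120,x:x+160,::-1],None,fx=5,fy=5))
E
```

```text
t: 8.05
eef_pos: [0.4371, -0.1052, 0.0838]
ee_rot: [-3.141, -0.001, 2.994]
force: [0.3, -1.9, 3.6]
width: 0.0004
gripper_force: 1.4
[ 0.4371 -0.1047  0.0838 -0.6271 -1.7989  2.6243]
```

View pics/end_scene.png

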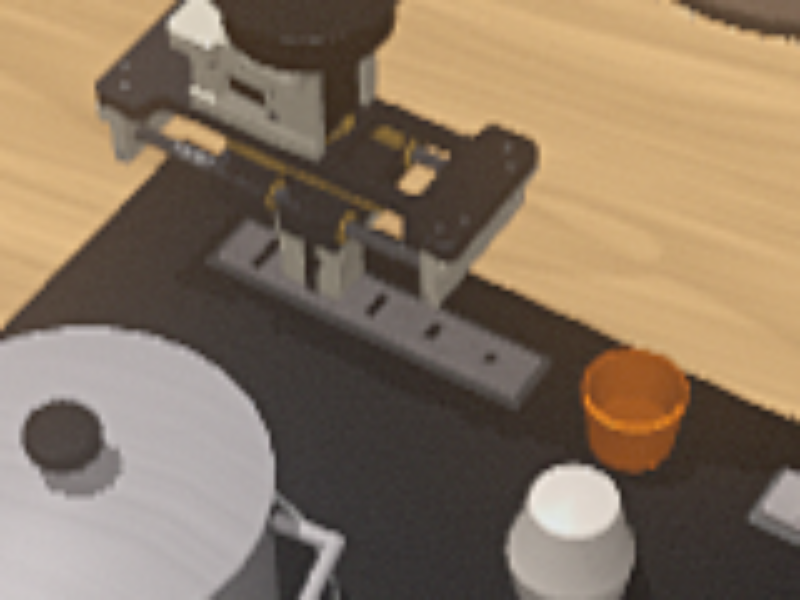

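The fingers cover mark 4 at about (320,280) and press it. Marks 1, 2, 3 and 5 are visible at (490,357), (433,330), (377,303) and (267,252), so the centring is right. The pot, timer and dish haven't moved.

```bash
python3 -c "from station import arm;print(arm.job_done())"
```

```text
the job is handed in; nothing more can be done
None
```

The job is handed in, though no verdict came back: the fingertips slid along the right strip (the pot's ring) from mark 1 to mark 4 without lifting and finished pressing mark 4 at about 2.6 N, with the pot, timer and salt dish unmoved in the last picture and the pan and left strip left untouched.

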